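Feed a vial rack past the spring gate of an analyser chute

TASK

A rack of capped vials stands in the feed chute of the analyser, shut out by a sprung gate across the lane. With one fingertip press down the long pedal beside the lane so that the gate sinks into the floor of the chute, and, keeping the pedal down, push the rack from behind with the other finger along the chute and past the gate until it is fully home against the end stop; only then let the pedal up so that the gate closes behind the rack, and move clear. Do not grasp or lift the rack, and leave the glassware and bottles around it where they stand.

Things in the scene. Friction and masses are not known exactly. Their poses are not given: they have to be found in the camera images.
- chute: Fixed aluminium feed chute, lane open above. Origin on the table under the lane's middle, at the gate; x = the way the rack travels, y = across to the pedal's side, z up. Lane floor 40 mm up, from x = -218 mm (open end) to +115 mm. Side walls 4 mm thick, 18 mm above the floor, inner faces at y = +-32 mm (+-33 mm past the gate), broken at the gate. Base plate out to y = 92 mm.
- end_stop (a point): End stop: upright steel plate closing the lane, 85 mm tall; this point is on its face, mid-lane, at floor level (chute x = +115 mm). The white analyser housing, 170 mm wide and 96 mm tall, stands behind it to x = 271 mm.
- gate_hinge (a point): Point on the gate's hinge axis, which runs along the lane (chute y = -34 mm, 40 mm up), so the rack cannot push the gate open. The gate is a steel leaf 10 mm thick across the lane at chute x = 0; closed, it slopes up towards the pedal and stands 26 mm proud of the floor at that side.
- gate (a joint): Gate angle in rad: 0 closed, 0.58 at its lower stop. Pressing the pedal increases it; at 0.45 the leaf's top is level, 3 mm below the lane's floor. The rack passes over it from about 0.41 on; 0.45 to 0.55 is a good angle to hold. A spring shuts it when let go; holding takes about 3 to 6 N on the pedal, rising on the way down.
- pedal (a point): Flat steel plate 250 mm long (along the lane), 44 mm wide, 6 mm thick, carried by the gate, beside the lane. Origin: centre of its top face, x as the chute's. It spans chute x = -215 to +35 mm. Closed, it is tilted 0.45 rad, between y = 27 and 67 mm, its top 92 mm (inner edge) to 111 mm (outer edge) above the table. A tip can slide along it while holding it down.
- pedal_open (a point): Fixed point where the centre of the pedal's top lies when pressed to 0.45 rad: the top is then level, 60 mm above the table (20 mm above the lane's floor), between chute y = 44 and 88 mm. A fingertip at chute y = 56 mm stays on the pedal from closed to open.
- rack: White plastic rack with eight capped amber vials fixed in it, 100 mm long (x), 58 mm wide (y), 40 mm tall and 48 mm with the caps, 0.15 to 0.31 kg. Origin at the centre of its underside, x along the lane; plain upright end faces. It stands on the lane's floor before the gate. Fully home, its front touches the end stop: origin at chute x = +65 mm, its rear 10 mm past the gate.
- vial: Loose capped amber vial, 19 mm wide, 45 mm tall, standing beside the chute on the side away from the pedal; a bystander, leave it. Origin at the centre of its underside.
- stopper: Glass stopper, 28 mm wide, 38 mm tall, standing beside the chute on the side away from the pedal; a bystander, leave it. Origin at the centre of its underside.
- cup: White ceramic cup, 52 mm wide, 45 mm tall, standing beyond the pedal; a bystander, leave it. Origin at the centre of its underside.
- flask: Conical glass flask, 82 mm wide, 128 mm tall, standing beyond the pedal near the analyser; a bystander, leave it. Origin at the centre of its underside.
- small_flask: Conical glass flask, 62 mm wide, 96 mm tall, standing behind the chute's open end; a bystander, leave it. Origin at the centre of its underside.
- reagent: White jar with black cap, 62 mm wide, 130 mm tall, to the right; a bystander, leave it. Origin at the centre of its underside.
- amber: Amber bottle, 60 mm wide, 140 mm tall, to the left; a bystander, leave it. Origin at the centre of its underside.
Things that resemble listed ones, but are neither listed nor needed, are in the scene too. Leave any green or red look-alike of the rack alone.

How it is judged:
By the outcome, as a careful person would: the job done as asked, in the order asked, and still so for the second after the job is handed in, with the robot touching nothing.
It also fails if it takes over 46 s, if anything falls off the work surface, if the arm or the gripper's body presses on something with over 40 N, if the wrist force passes 120 N, or if a joint passes its speed limit or range.

ROBOT

A 6-joint arm with a two-finger parallel gripper is mounted at the origin on the work surface. World frame = base frame: x ahead of the robot, y to its left, z up, the work surface at z = 0. Lengths are in mm, angles in rad, forces in N, time in s.
With the tool pointing down it reaches from about 425 to 950 mm from the base axis. Payload 3.5 kg.
Tool frame: the origin (TCP) lies between the finger pads; the fingertips stand 14 mm ahead of it and the grasp point (between the pads) lies 5 mm behind it; z points along the fingers, x is the direction in which the jaws open and shut, and the axes are right-handed (so a half turn about z gives the same grasp; the last joint's range is limited). The gripper opens to 85 mm and grips with 20 to 120 N. Pads are 22 mm wide; open, the fingers measure 114 mm over their backs; the gripper's body (76 mm by 85 mm) begins 54 mm behind the grasp point. The pads swing forward as they close: fully open they stand 13 mm farther back than shut.
Start: joints at [1.046, 0.286, 1.577, -0, 1.279, -0.15], TCP at [247.071, 628.142, 245.325] pointing down, gripper open.
Joint ranges: [-2.77, 2.77], [-0.9, 2.22], [0.21, 2.48], [-1.53, 4.67], [0.24, 2.81], [-2.84, 2.84]. Speed limits (rad/s): [2.79, 2.79, 3.14, 3.14, 3.14, 3.14].

INTERFACE

Orientations are given as [roll, pitch, yaw] about the fixed x, y, z axes, in that order (R = Rz(yaw) Ry(pitch) Rx(roll)).
In Python, from rig import manip, camera, cut_out gives the robot as it stands. The module is installed in compiled form; this text tells all that it offers.
- The arm moves only by the shell command python3 -m pendant 'ROWS' [FORCE]. ROWS is JSON, a list of rows, each a list of 7 numbers: the shift along the tool's x, y, z in mm, then the turn, a rotation vector about the tool's x, y, z in rad, then the opening in per cent of the stroke, from 0 (shut) to 100 (fully open). In form: [[dx, dy, dz, rx, ry, rz, claw], ...]. A call has 1 to 10 rows; each row is the pose to reach, as a shift and turn from the pose measured when the call began, along the tool's axes at that moment; what a row does not reach only later rows make up. A row lasts 1/12 s, in which the tool goes at most 41.7 mm and 7.16 degrees, less where a joint would pass 70% of its speed; a pose out of reach is approached as far as the arm can. A call with a gripper value outside its range is refused whole. The fingers move at their own pace and stop on an object; FORCE is the grip in N (left out, the last holds). Time passes only in rows, so rows that repeat a pose let the fingers close. It gives the time, the measured TCP pose, the force and the opening at its end, in the units of the state.
- manip.sense(): the state, without advancing time (a new reading comes with each control period).
- camera(name): name is "side" or "top"; returns a dict with "img" (400x640x3 uint8, red, green, blue), "fovy" (degrees; the focal length in pixels is half the picture's height over the tangent of half this angle, whatever the lens; pixels are square), "cx", "cy" (the principal point, pixels), "distortion" ([k1, k2, p1, p2, k3] as OpenCV has them; the pictures are not rectified), "rvec" (rotation vector, rad) and "tvec" (3), from world to camera coordinates, as OpenCV has them. Camera axes: x right, y down, z forward; pixel columns grow to the right and rows downward; lengths in mm; the calibration is good to about 2 mm. A picture is of the moment at which its call begins. There is no depth.
- manip.close_job(): hands the job in, once; it reports no verdict.
Trained networks look in a picture, given as the dict that the camera call returned (one of the last four; its "shot" number tells which), for a name from the list of things; names that differ only in an ending like _2 or _b are one class to them, and where a whole thing is asked for, a point or a joint stands for the part that bears it (a point fixed in the world has none). Each returns a list of dicts, best first, with "p" (0 to 1); they miss things now and then, are a little off and sometimes report something else, mostly with a low value. They report only what shows in the picture. A call takes as long as a camera call. They do not tell look-alikes from the thing itself.
- cut_out(picture, name): "mask" (400x640 bool, what is visible of it) and "rect" ([left, top, right, bottom] in pixels, round what is visible of it).
The state is a dict: "clock": time; "joint_pos": joint angles; "qvel": joint speeds; "tau": joint torques, N m; "position": TCP position; "tcp_rot": TCP orientation; "force": force on the tool from outside, world axes, zero at the start; "ft_torque": the same for the moment, N m; "finger_gap": opening from 0.0 (shut) to 1.0 (fully open).
Only numpy, scipy, OpenCV 4.12 (cv2) and the standard library are available. Lean on these libraries where they do the work, as an engineer would, in place of code of your own. Each camera call takes 0.05 s, during which the arm holds its last target.

## Working session

There is one attempt and no reset: what is moved stays moved. The work goes in short steps, Python scripts to look and compute and a shell command to move; the robot and the scene stay as the last step left them, time stands still between calls to the robot, and variables do not carry over. Pictures are saved under pics/ and viewed, and the job is handed in when it is done.

```bash
mkdir -p pics; ls
python3 - <<'E'
from rig import manip, camera, cut_out
import cv2
s=manip.sense(); print({k:s[k] for k in s})
for n in ("top","side"):
    c=camera(n); cv2.imwrite(f"pics/{n}0.png",c["img"][:,:,::-1])
    print(n,{k:c[k] for k in c if k!="img"})
    for t in ["rack","pedal","gate_hinge","gate","end_stop","chute"]:
        for r in cut_out(c,t)[:4]: print(t,round(r["p"],2),r["rect"])
print(manip.sense()["clock"])
E
```

```text
pics
{'clock': 0.0, 'joint_pos': array([ 1.04604471e+00,  2.87127268e-01,  1.57817299e+00,  4.33240255e-05,
        1.27859805e+00, -1.50024273e-01]), 'qvel': array([-1.58335227e-03,  1.50920575e-03,  4.13810043e-05,  2.65869063e-04,
        6.25095501e-04,  1.25989002e-04]), 'tau': array([-6.12065724e-04, -4.05984950e+01, -2.92626590e+01, -1.32051455e-04,
        5.69854121e-03, -2.82560002e-07]), 'position': array([246.72658686, 627.62498015, 243.97491307]), 'tcp_rot': array([-3.14120705e+00,  2.27355837e-03,  1.19605690e+00]), 'force': array([0.31686587, 1.08836852, 0.13814634]), 'ft_torque': array([-0.05784212,  0.00265736, -0.01340869]), 'finger_gap': 1.000393088667585}
top {'fovy': 51.144300559385755, 'cx': 316.00241644977035, 'cy': 195.09137872517795, 'distortion': array([-0.06416812,  0.        ,  0.        ,  0.        ,  0.        ]), 'rvec': array([ 2.15629259, -2.1825036 ,  0.11532979]), 'tvec': array([   4.98727039,  518.13834012, 1147.27080075]), 'shot': 1}
rack 0.78 [267.5, 182.2, 305.1, 212.0]
rack 0.64 [322.0, 249.3, 359.9, 267.1]
rack 0.59 [254.5, 249.0, 282.4, 289.
[... 258 characters left out ...]
0.41 [265.0, 182.1, 306.7, 210.6]
side {'fovy': 44.90829595453227, 'cx': 314.6254009360226, 'cy': 200.19518074287674, 'distortion': array([-0.09412002,  0.        ,  0.        ,  0.        ,  0.        ]), 'rvec': array([ 0.07794643, -2.6743138 ,  1.54442368]), 'tvec': array([ 529.37099912,  103.5131281 , 1421.80430467]), 'shot': 2}
rack 0.8 [366.1, 203.1, 388.1, 229.2]
rack 0.61 [369.7, 245.3, 409.8, 270.1]
rack 0.59 [220.0, 274.2, 268.9, 308.4]
rack 0.58 [306.2, 216.5, 334.5, 245.2]
pedal 0.87 [285.0, 195.8, 316.0, 244.4]
gate_hinge 0.62 [276.1, 162.7, 343.9, 277.9]
gate 0.67 [287.4, 194.8, 319.8, 247.8]
end_stop 0.65 [278.9, 163.1, 340.9, 273.9]
chute 0.59 [279.1, 164.2, 344.3, 275.8]
0.7
```

View pics/top0.png

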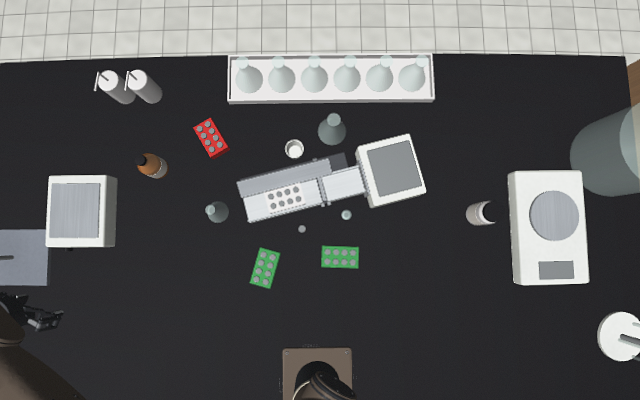

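View pics/side0.png

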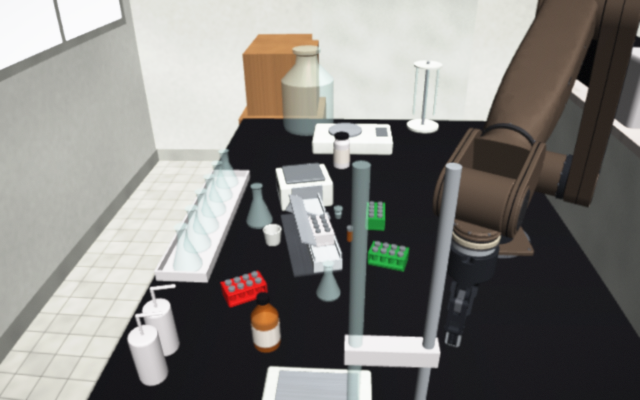

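Run:
```python
import cv2
a=cv2.imread("pics/top0.png")[115:245,220:440]; cv2.imwrite("pics/top0c.png",cv2.resize(a,None,fx=3.6,fy=3.6,interpolation=cv2.INTER_CUBIC))
a=cv2.imread("pics/side0.png")[150:290,260:420]; cv2.imwrite("pics/side0c.png",cv2.resize(a,None,fx=4,fy=4,interpolation=cv2.INTER_CUBIC))
```

```text
(no output)
```

View pics/top0c.png

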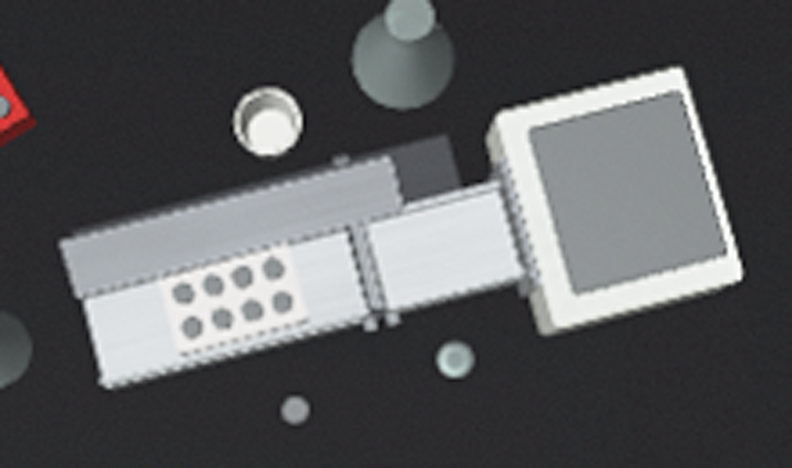

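View pics/side0c.png

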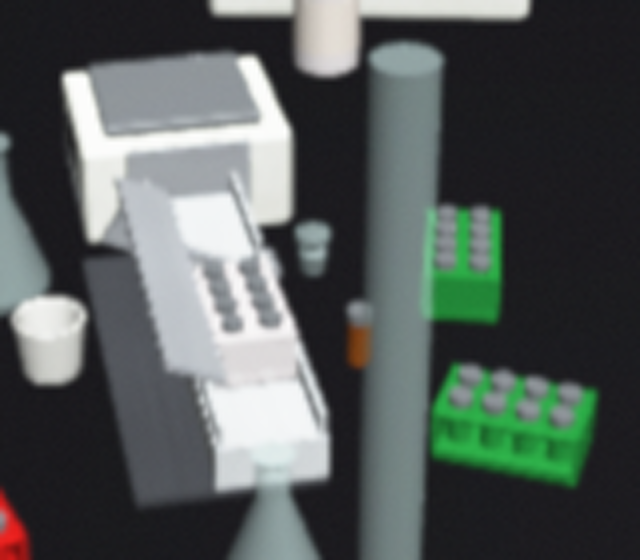

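```bash
cat > h.py <<'E'
import numpy as np, cv2
from scipy.optimize import least_squares
CAM={"top":dict(fovy=51.144300559385755,cx=316.00241644977035,cy=195.09137872517795,k=-0.06416812,r=[2.15629259,-2.1825036,0.11532979],t=[4.98727039,518.13834012,1147.27080075]),
"side":dict(fovy=44.90829595453227,cx=314.6254009360226,cy=200.19518074287674,k=-0.09412002,r=[0.07794643,-2.6743138,1.54442368],t=[529.37099912,103.5131281,1421.80430467])}
def proj(n,P):
    c=CAM[n]; f=200/np.tan(np.radians(c["fovy"]/2)); K=np.array([[f,0,c["cx"]],[0,f,c["cy"]],[0,0,1]])
    return cv2.projectPoints(np.array(P,float).reshape(-1,1,3),np.array(c["r"]),np.array(c["t"]),K,np.array([c["k"],0,0,0,0]))[0][:,0]
def ray(n,uv,z):
    c=CAM[n]; f=200/np.tan(np.radians(c["fovy"]/2)); K=np.array([[f,0,c["cx"]],[0,f,c["cy"]],[0,0,1]])
    u=cv2.undistortPoints(np.array([[uv]],float),K,np.array([c["k"],0,0,0,0]))[0,0]
    R=cv2.Rodrigues(np.array(c["r"]))[0]; o=-R.T@np.array(c["t"]); d=R.T@np.array([u[0],u[1],1])
    return o+d*(z-o[2])/d[2]
def w(p,P):
    P=np.array(P,float).reshape(-1,3); c,s=np.cos(p[2]),np.sin(p[2])
    return np.c_[p[0]+c*P[:,0]-s*P[:,1],p[1]+s*P[:,0]+c*P[:,1],P[:,2]]
E
python3 - <<'E'
from h import *
M=[((104,385),(-218,-36,58)),((60,240),(-215,67,111)),((80,297),(-215,27,92)),((390,157),(35,67,111)),((405,207),(35,27,92)),((683,68),(271,85,96)),((743,277),(271,-85,96)),((497,117),(119,85,96))]
uv=np.array([m[0] for m in M])/3.6+[220,115]; P=np.array([m[1] for m in M])
c=ray("top",(320,187),40)
f=lambda p:(proj("top",w(p,P))-uv).ravel()
r=least_squares(f,[c[0],c[1],-1.3]); p=r.x; print(p,np.round(r.fun.reshape(-1,2),1).tolist())
def rect(x0,x1,y0,y1,z): return [(x0,y0,z),(x1,y0,z),(x1,y1,z),(x0,y1,z)]
# rack from cap centers
for n,sc,ox,oy,b in (("top",3.6,220,115,(115,245,220,440)),("side",4,260,150,(150,290,260,420))):
    im=cv2.imread(f"pics/{n}0.png")[b[0]:b[1],b[2]:b[3]]; im=cv2.resize(im,None,fx=sc,fy=sc,interpolation=cv2.INTER_CUBIC)
    for q,col in ((rect(-218,115,-36,36,58),(0,0,255)),(rect(-218,115,-32,32,40),(0,160,255)),([(-215,27,92),(35,27,92),(35,67,111),(-215,67,111)],(0,255,0)),(rect(119,271,-85,85,96),(255,0,0)),(rect(-5,5,-34,34,40),(255,0,255))):
        u=(proj(n,w(p,q))-[ox,oy])*sc; cv2.polylines(im,[np.int32(u)],True,col,1)
    cv2.imwrite(f"pics/{n}_fit.png",im)
R=np.array([ray("top",(220+x/3.6,115+y/3.6),88) for x,y in [(184,293),(214,285),(243,277),(274,268),(192,327),(223,318),(253,310),(283,302)]])
c,s=np.cos(p[2]),np.sin(p[2]); d=R[:,:2]-p[:2]; print(np.round(np.c_[d@[c,s],d@[-s,c]],1)); print((d@[c,s]).mean(),(d@[-s,c]).mean())
E
```

```text
[531.73380986 -17.27214418  -1.33171209] [[-1.4, -0.5], [-0.4, 0.5], [-1.2, 0.1], [0.3, 0.2], [-0.3, 1.9], [1.6, -1.7], [2.3, 0.9], [-1.0, -1.7]]
[[-137.1   10.8]
 [-114.2   11.1]
 [ -91.9   11.5]
 [ -68.1   12.3]
 [-137.4  -15.2]
 [-113.6  -14.4]
 [ -90.7  -14.1]
 [ -67.8  -13.9]]
-102.59333245409536 -1.4779638598116822
```

View pics/top_fit.png

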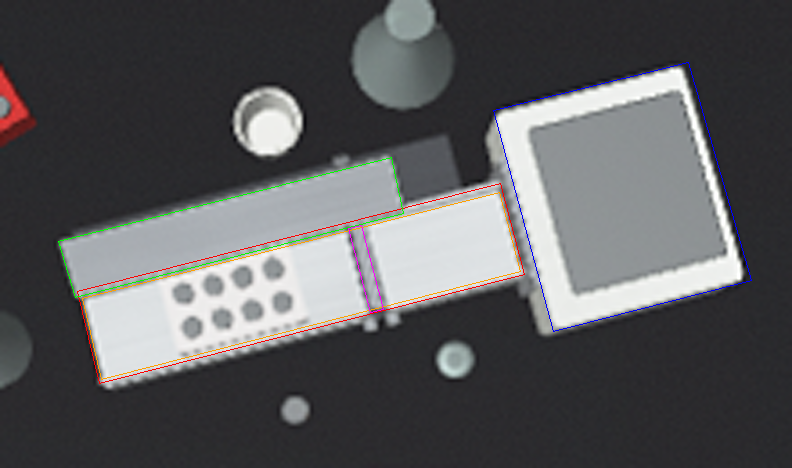

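View pics/side_fit.png

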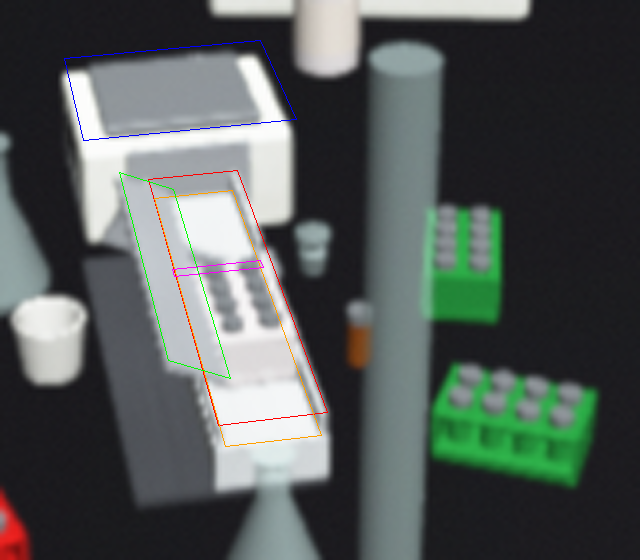

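Run:
```python
import cv2
a=cv2.imread("pics/side0.png")[185:280,275:350]; cv2.imwrite("pics/side0d.png",cv2.resize(a,None,fx=6,fy=6,interpolation=cv2.INTER_LANCZOS4)[:600])
a=cv2.imread("pics/top0.png")[145:230,230:330]; cv2.imwrite("pics/top0d.png",cv2.resize(a,None,fx=7,fy=7,interpolation=cv2.INTER_LANCZOS4))
```

```text
(no output)
```

View pics/side0d.png

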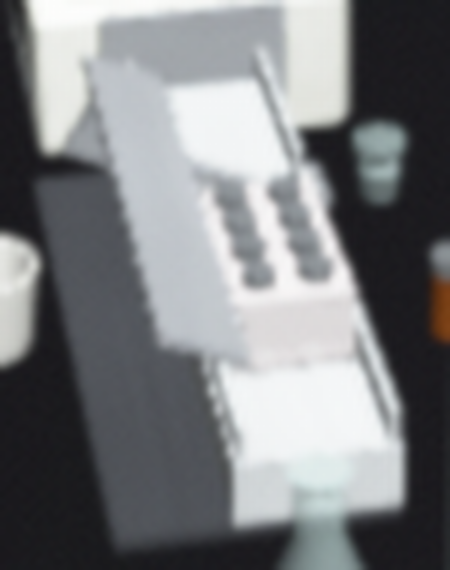

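View pics/top0d.png

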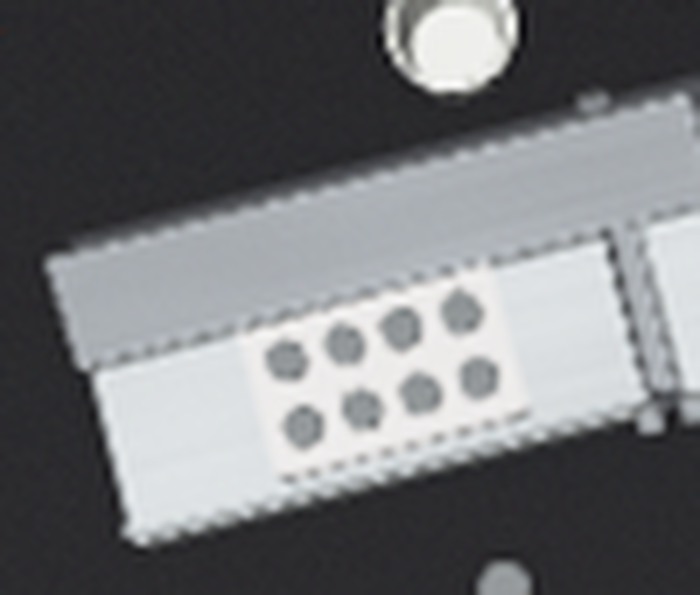

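```bash
cat > fit.py <<'E'
from h import *
T=[((45,260),(-215,67,111)),((85,368),(-215,27,92)),((688,93),(35,67,111)),((130,543),(-218,-36,58)),((700,206),(30,27,92))]
T2=[((497,183),(115,36,58)),((524,275),(115,-36,58))]
S=[((160,345),(-215,67,111)),((245,365),(-215,27,92)),((90,60),(35,67,111)),((400,440),(-218,-32,40)),((405,512),(-218,-36,0)),((235,528),(-218,36,0)),((400,405),(-218,-36,58)),((235,458),(-218,32,40)),((258,45),(115,-36,58))]
uT=np.r_[np.array([m[0] for m in T])/7+[230,145],np.array([m[0] for m in T2])/3.6+[220,115]]; PT=[m[1] for m in T+T2]
uS=np.array([m[0] for m in S])/6+[275,185]; PS=[m[1] for m in S]
def go(useT,useS,off):
    def f(p):
        r=[]
        if useT: r.append(proj("top",w(p[:3],PT))-uT)
        if useS: r.append((proj("side",w(p[:3],PS))+(p[3:5] if off else 0)-uS))
        return np.concatenate(r).ravel()
    return least_squares(f,[531,-17,-1.33,0,0],loss="soft_l1")
if __name__=="__main__":
    for a in ((1,0,0),(0,1,0),(1,1,0),(1,1,1)):
        r=go(*a); print(a,np.round(r.x,3)); print(np.round(r.fun.reshape(-1,2),1).tolist())
E
python3 fit.py
```

```text
(1, 0, 0) [532.218 -17.48   -1.325   0.      0.   ]
[[-0.1, 0.5], [-0.9, 0.4], [0.2, 0.3], [-0.7, -0.8], [0.4, 0.2], [0.8, -0.2], [0.2, -0.7]]
(0, 1, 0) [534.205 -16.8    -1.325   0.      0.   ]
[[-0.0, -2.2], [1.5, -1.2], [-1.1, -1.7], [-1.8, 0.5], [-1.2, 0.3], [0.6, 1.0], [-0.2, 0.6], [1.8, 0.4], [0.4, 0.1]]
(1, 1, 0) [532.827 -17.266  -1.328   0.      0.   ]
[[-0.2, -0.0], [-1.0, -0.0], [0.2, 0.1], [-0.9, -1.2], [0.3, 0.0], [0.8, -0.3], [0.2, -0.8], [0.3, -2.3], [1.8, -1.3], [-0.6, -1.8], [-1.4, 0.4], [-0.9, 0.2], [0.9, 0.9], [0.1, 0.5], [2.2, 0.3], [0.9, 0.0]]
(1, 1, 1) [ 5.32227e+02 -1.75200e+01 -1.32500e+00 -7.18000e-01  1.76000e-01]
[[-0.1, 0.4], [-0.9, 0.4], [0.3, 0.3], [-0.7, -0.9], [0.4, 0.2], [0.8, -0.2], [0.3, -0.6], [0.1, -2.2], [1.5, -1.2], [-1.1, -1.6], [-1.7, 0.5], [-1.2, 0.3], [0.6, 1.0], [-0.2, 0.6], [1.9, 0.5], [0.3, 0.1]]
```

```bash
cat > tgt.py <<'E'
import sys; from h import *
from rig import manip
from scipy.spatial.transform import Rotation as Ro
C=np.array([532.5,-17.3,-1.326])
def chute(P):
    c,s=np.cos(C[2]),np.sin(C[2]); d=np.asarray(P)[:2]-C[:2]; return np.array([d@[c,s],d@[-s,c],P[2]])
def rep(x=None,y=None,z=None):
    s=manip.sense(); p=s["position"]; R=Ro.from_euler("xyz",s["tcp_rot"])
    cc=chute(p); c,sn=np.cos(C[2]),np.sin(C[2]); F=s["force"]
    print("t",round(s["clock"],2),"chute TCP",np.round(cc,1),"rot",np.round(s["tcp_rot"],3),"F chute",np.round([F[0]*c+F[1]*sn,-F[0]*sn+F[1]*c,F[2]],1),"gap",round(s["finger_gap"],3))
    if x is not None:
        t=w(C,[x,y,z])[0]; Rt=Ro.from_euler("xyz",[np.pi,0,C[2]+np.pi/2])
        print("world",np.round(t,1),"shift",np.round(R.inv().apply(t-p),1),"turn",np.round((R.inv()*Rt).as_rotvec(),3))
if __name__=="__main__": rep(*[float(a) for a in sys.argv[1:]])
E
python3 tgt.py -171 28 200
python3 - <<'E'
from tgt import *
T=lambda x,y,z:chute(ray("top",(220+x/3.6,115+y/3.6),z))
print("flask",T(403,62,0),T(410,15,128)); print("cup",T(268,120,45),T(272,132,0)); print("small",chute(ray("top",(218,212),0)),chute(ray("top",(211,210),96)))
print("amber",chute(ray("top",(148,160),140)))
E
```

```text
t 0.7 chute TCP [-695.4 -120.5  245.4] rot [-3.142 -0.     1.196] F chute [ 0.2 -0.   0. ] gap 1.001
world [518.2 155.4 200. ] shift [-340.7  425.4   45.3] turn [-0.    -0.     0.951]
flask [ 7.38095880e+01  1.59593626e+02 -2.27373675e-13] [ 74.32271595 161.48866046 128.        ]
cup [-44.47277872 130.8254267   45.        ] [-43.49930042 130.52530453   0.        ]
small [-302.80133568   16.91214457    0.        ] [-299.45645527   15.21700642   96.        ]
amber [-419.28439306  177.24059985  140.        ]
```

```bash
python3 -m pendant '[[-34,42.5,2,0,0,0.095,49],[-68,85,4,0,0,0.19,49],[-102,127.5,6,0,0,0.285,49],[-136,170,8,0,0,0.38,49],[-170,213,10,0,0,0.475,49],[-204,255,12,0,0,0.57,49],[-238,298,14,0,0,0.665,49],[-272,340,16,0,0,0.76,49],[-306,383,18,0,0,0.855,49],[-341,425,20,0,0,0.951,49]]'; python3 tgt.py -171 28 200
```

```text
clock: 1.53
position: [455.1, 265.2, 230.5]
tcp_rot: [-3.141, -0.001, 0.24]
force: [0.7, -0.0, -0.4]
finger_gap: 0.489
t 1.53 chute TCP [-292.9   -6.7  230.5] rot [-3.141e+00 -1.000e-03  2.400e-01] F chute [ 0.2  0.7 -0.4] gap 0.489
world [518.2 155.4 200. ] shift [ 35.1 121.7  30.5] turn [-0.    -0.001 -0.004]
```

```bash
python3 -m pendant '[[12,35,0,0,0,-0.004,49],[24,70,0,0,0,-0.004,49],[35,105,0,0,0,-0.004,49],[35,122,10,0,0,-0.004,49],[35,122,40,0,0,-0.004,49],[35,122,70,0,0,-0.004,49],[35,122,75,0,0,-0.004,49],[35,122,75,0,0,-0.004,49]]'; python3 tgt.py -171 28 130
python3 - <<'E'
from rig import camera
import cv2
for n,b,k in (("top",(120,245,215,345),5),("side",(130,290,250,400),4)):
    a=camera(n)["img"][:,:,::-1]; cv2.imwrite(f"pics/{n}1.png",a)
    cv2.imwrite(f"pics/{n}1c.png",cv2.resize(a[b[0]:b[1],b[2]:b[3]],None,fx=k-.4,fy=k-.4,interpolation=cv2.INTER_CUBIC))
E
```

```text
clock: 2.2
position: [516.4, 154.8, 153.0]
tcp_rot: [-3.141, 0.005, 0.244]
force: [-0.5, 0.4, -0.5]
finger_gap: 0.487
t 2.2 chute TCP [-170.9   26.   153. ] rot [-3.141  0.005  0.244] F chute [-0.5 -0.4 -0.5] gap 0.487
world [518.2 155.4 130. ] shift [ 2.1 -0.1 23. ] turn [-0.001  0.005 -0.001]
```

View pics/top1c.png

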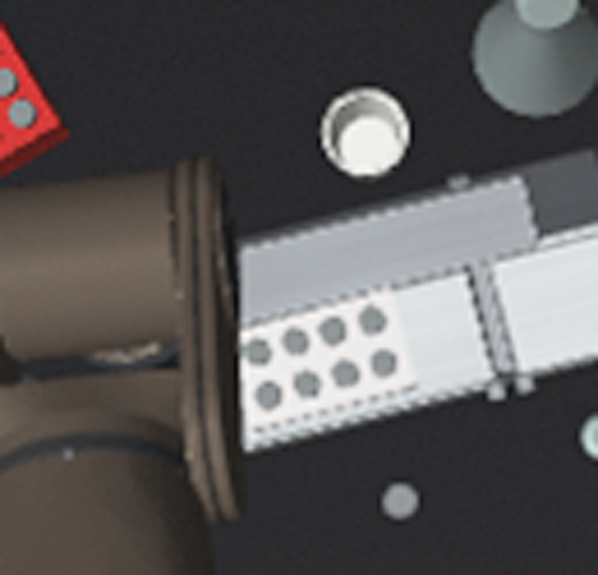

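View pics/side1c.png

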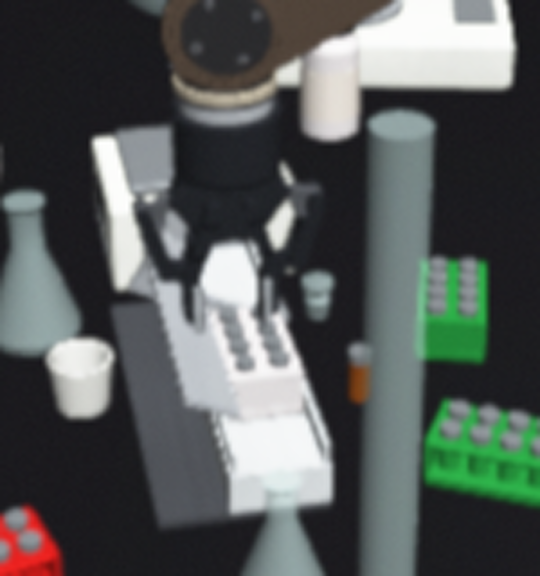

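Run:
```python
from tgt import *
for y in (56,47,-5,0):
    for z in (139,145):
        print(y,z,np.round((proj("side",w(C,[-171,y-2,z]))-[250,130])*3.6))
a=cv2.imread("pics/side1.png")[165:250,270:350]
cv2.imwrite("pics/side1d.png",cv2.resize(a,None,fx=7,fy=7,interpolation=cv2.INTER_CUBIC))
```

```text
56 139 [[195. 328.]]
56 145 [[195. 321.]]
47 139 [[208. 327.]]
47 145 [[208. 320.]]
-5 139 [[279. 319.]]
-5 145 [[279. 312.]]
0 139 [[272. 320.]]
0 145 [[272. 313.]]
```

View pics/side1d.png

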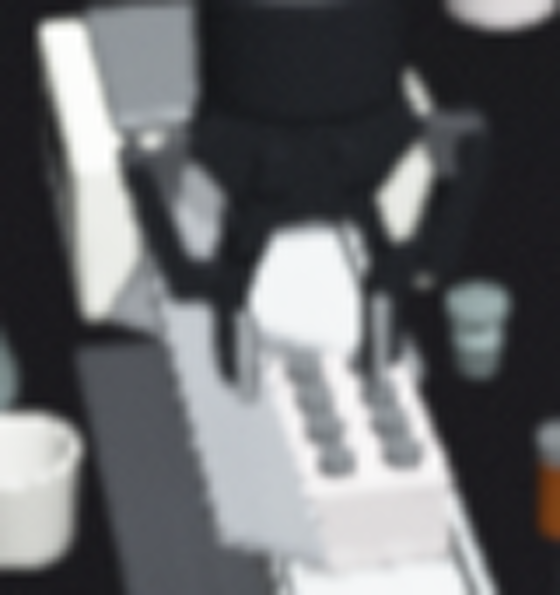

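```bash
python3 -m pendant '[[2,-4,12,0,0.005,0,49],[2,-4,23,0,0.005,0,49],[2,-4,26,0,0.005,0,49],[2,-4,29,0,0.005,0,49],[2,-4,32,0,0.005,0,49],[2,-4,35,0,0.005,0,49],[2,-4,38,0,0.005,0,49],[2,-4,41,0,0.005,0,49],[2,-4,41,0,0.005,0,49]]'; python3 tgt.py -175 28 72
python3 - <<'E'
from rig import camera
import cv2
a=camera("side")["img"][:,:,::-1]; cv2.imwrite("pics/side2.png",a)
cv2.imwrite("pics/side2c.png",cv2.resize(a[165:280,260:350],None,fx=5,fy=5,interpolation=cv2.INTER_CUBIC))
E
```

```text
clock: 3.05
position: [520.2, 159.8, 115.7]
tcp_rot: [3.141, -0.008, 0.245]
force: [-0.2, 0.1, 1.7]
finger_gap: 0.488
t 3.05 chute TCP [-174.8   31.   115.7] rot [ 3.141 -0.008  0.245] F chute [-0.2 -0.2  1.7] gap 0.488
world [517.3 159.3  72. ] shift [-3.3 -0.2 43.7] turn [ 0.    -0.008  0.   ]
```

View pics/side2c.png

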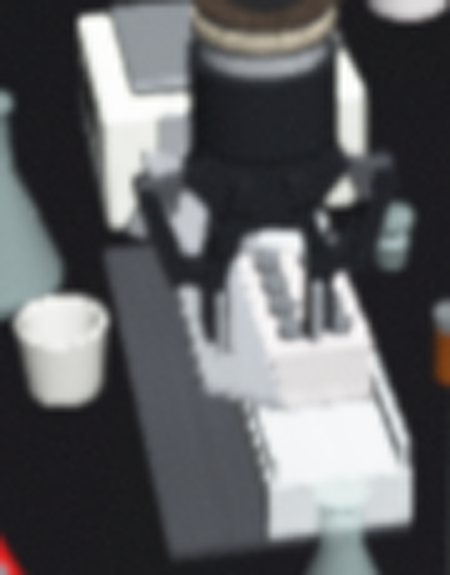

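Run:
```python
from tgt import *
for n in [(-152,0,80),(-152,29,80),(-152,-29,80),(-152,-29,40),(-152,29,40),(-164,0,102),(-186,0,102)]:
    print(n,np.round((proj("side",w(C,n))-[260,165])*5), np.round((proj("top",w(C,n))-[230,145])*7))
```

```text
(-152, 0, 80) [[318. 344.]] [[260. 399.]]
(-152, 29, 80) [[265. 350.]] [[241. 326.]]
(-152, -29, 80) [[371. 338.]] [[278. 472.]]
(-152, -29, 40) [[371. 398.]] [[289. 478.]]
(-152, 29, 40) [[267. 411.]] [[253. 337.]]
(-164, 0, 102) [[322. 322.]] [[222. 402.]]
(-186, 0, 102) [[330. 344.]] [[165. 417.]]
```

```bash
python3 -m pendant '[[-1,0,6,0,-0.006,0,49],[-3,0,12,0,-0.006,0,49],[-3,0,18,0,-0.006,0,49],[-3,0,24,0,-0.006,0,49],[-3,0,30,0,-0.006,0,49],[-3,0,36,0,-0.006,0,49],[-3,0,41,0,-0.006,0,49],[-3,0,44,0,-0.006,0,49],[-3,0,44,0,-0.006,0,49],[-3,0,44,0,-0.006,0,49]]'; python3 tgt.py -164 28 70
python3 - <<'E'
from rig import camera
import cv2
for n,b,k in (("top",(120,245,215,345),4.6),("side",(165,280,260,350),5)):
    a=camera(n)["img"][:,:,::-1]; cv2.imwrite(f"pics/{n}3.png",a)
    cv2.imwrite(f"pics/{n}3c.png",cv2.resize(a[b[0]:b[1],b[2]:b[3]],None,fx=k,fy=k,interpolation=cv2.INTER_CUBIC))
E
```

```text
clock: 3.93
position: [518.1, 159.1, 72.2]
tcp_rot: [3.141, -0.003, 0.245]
force: [3.0, -0.5, 4.2]
finger_gap: 0.496
t 3.93 chute TCP [-174.7   28.8   72.2] rot [ 3.141e+00 -3.000e-03  2.450e-01] F chute [1.3 2.8 4.2] gap 0.496
world [519.9 148.6  70. ] shift [-0.8 10.7  2.2] turn [ 0.    -0.003  0.   ]
```

View pics/side3c.png

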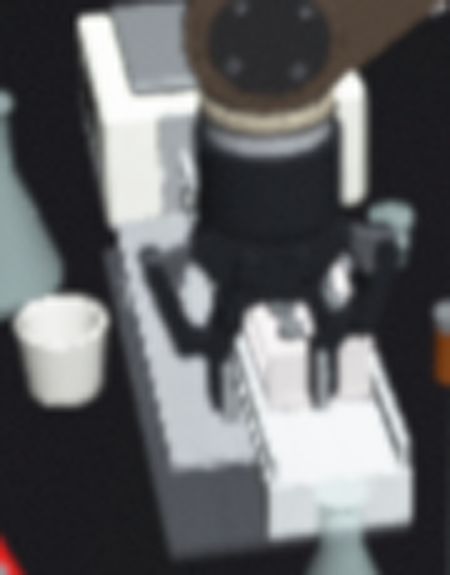

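View pics/top3c.png

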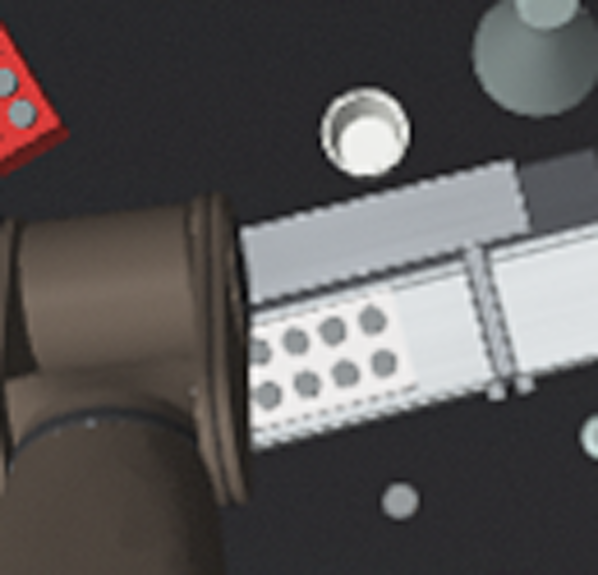

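```bash
cat >> tgt.py <<'E'
def ped(a,x,y):
    d=a-0.45; yy,zz=y+34,20.0
    return (x,-34+yy*np.cos(d)+zz*np.sin(d),40-yy*np.sin(d)+zz*np.cos(d))
E
python3 - <<'E'
from tgt import *
for a in (0,0.35,.4,.45,.5,.55):
    P=[ped(a,-215,88),ped(a,-215,44),ped(a,35,88),ped(a,35,44)]
    print(a,np.round(P[0],0),np.round((proj("side",w(C,P))-[260,165])*5).tolist(),np.round((proj("top",w(C,P))-[215,120])*4.6).tolist())
E
```

```text
0 [-215.   67.  111.] [[211.0, 376.0], [289.0, 398.0], [147.0, 141.0], [214.0, 162.0]] [[98.0, 287.0], [120.0, 357.0], [522.0, 177.0], [538.0, 248.0]]
0.35 [-215.   85.   72.] [[179.0, 443.0], [263.0, 439.0], [120.0, 201.0], [192.0, 199.0]] [[103.0, 266.0], [122.0, 338.0], [512.0, 160.0], [531.0, 232.0]]
0.4 [-215.   87.   66.] [[176.0, 452.0], [260.0, 446.0], [118.0, 210.0], [190.0, 205.0]] [[104.0, 265.0], [122.0, 337.0], [511.0, 160.0], [530.0, 231.0]]
0.45 [-215.   88.   60.] [[174.0, 462.0], [258.0, 452.0], [117.0, 218.0], [189.0, 211.0]] [[106.0, 265.0], [123.0, 335.0], [510.0, 160.0], [529.0, 230.0]]
0.5 [-215.   89.   54.] [[173.0, 472.0], [257.0, 458.0], [116.0, 227.0], [188.0, 216.0]] [[107.0, 265.0], [124.0, 335.0], [510.0, 160.0], [529.0, 229.0]]
0.55 [-215.   89.   48.] [[173.0, 481.0], [256.0, 464.0], [116.0, 236.0], [187.0, 222.0]] [[109.0, 265.0], [125.0, 334.0], [509.0, 162.0], [528.0, 229.0]]
```

```bash
python3 -m pendant '[[-1,0,1,0,-0.003,0,49],[-1,0,2.5,0,-0.003,0,49],[-1,5,2.5,0,-0.003,0,49],[-1,10,2.5,0,-0.003,0,49],[-1,15,2.5,0,-0.003,0,49],[-1,20,2.5,0,-0.003,0,49],[-1,25,2.5,0,-0.003,0,49],[-1,30,2.5,0,-0.003,0,49],[-1,35,2.5,0,-0.003,0,49],[-1,40,2.5,0,-0.003,0,49]]'; python3 tgt.py -130 28 70
python3 - <<'E'
from rig import camera
import cv2
for n,b,k in (("top",(120,245,215,345),4.6),("side",(165,280,260,350),5)):
    a=camera(n)["img"][:,:,::-1]; cv2.imwrite(f"pics/{n}4.png",a)
    cv2.imwrite(f"pics/{n}4c.png",cv2.resize(a[b[0]:b[1],b[2]:b[3]],None,fx=k,fy=k,interpolation=cv2.INTER_CUBIC))
E
```

```text
clock: 4.87
position: [525.3, 121.3, 69.7]
tcp_rot: [-3.138, 0.003, 0.244]
force: [-1.4, 6.2, 6.0]
finger_gap: 0.486
t 4.87 chute TCP [-136.3   26.6   69.7] rot [-3.138e+00  3.000e-03  2.440e-01] F chute [-6.3  0.1  6. ] gap 0.486
world [528.2 115.6  70. ] shift [ 1.4  6.3 -0.4] turn [-0.003  0.003 -0.001]
```

View pics/side4c.png

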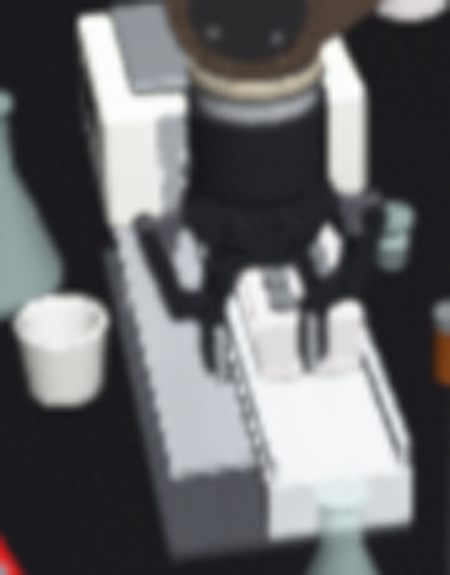

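View pics/top4c.png

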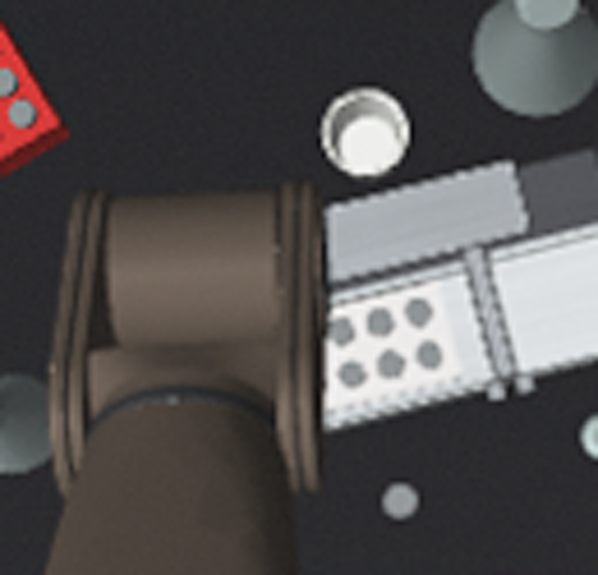

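```bash
python3 -m pendant '[[1,5,0,-0.003,0.003,0,49],[1,10,0,-0.003,0.003,0,49],[1,15,0,-0.003,0.003,0,49],[1,20,0,-0.003,0.003,0,49],[1,25,0,-0.003,0.003,0,49],[1,30,0,-0.003,0.003,0,49],[1,35,0,-0.003,0.003,0,49],[1,40,0,-0.003,0.003,0,49],[1,45,0,-0.003,0.003,0,49],[1,50,0,-0.003,0.003,0,49]]'; python3 tgt.py -36 28 70
python3 - <<'E'
from rig import camera
import cv2
for n,b,k in (("top",(120,245,215,345),4.6),):
    a=camera(n)["img"][:,:,::-1]; cv2.imwrite(f"pics/{n}5.png",a)
    cv2.imwrite(f"pics/{n}5c.png",cv2.resize(a[b[0]:b[1],b[2]:b[3]],None,fx=k,fy=k,interpolation=cv2.INTER_CUBIC))
E
```

```text
clock: 5.8
position: [537.0, 73.9, 69.3]
tcp_rot: [-3.138, 0.004, 0.244]
force: [-1.3, 5.8, 6.3]
finger_gap: 0.489
t 5.8 chute TCP [-87.4  26.4  69.3] rot [-3.138  0.004  0.244] F chute [-5.9  0.2  6.3] gap 0.489
world [550.9  24.4  70. ] shift [ 1.6 51.4 -0.9] turn [-0.003  0.004 -0.001]
```

View pics/top5c.png

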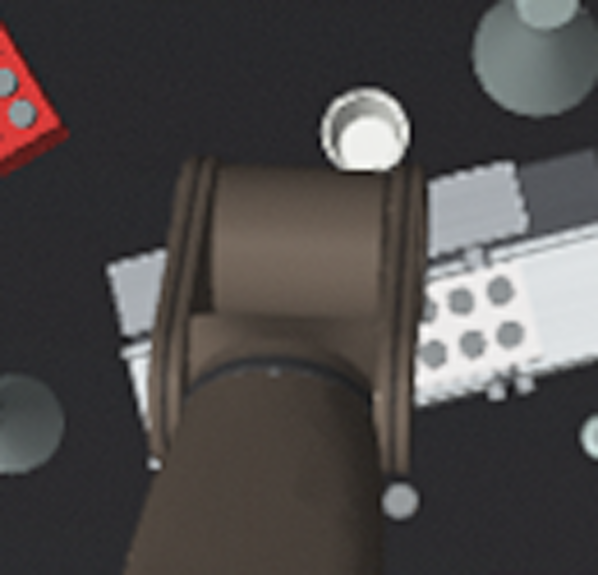

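```bash
python3 -m pendant '[[2,5,0,-0.003,0.004,0,49],[2,10,-0.5,-0.003,0.004,0,49],[2,15,-0.5,-0.003,0.004,0,49],[2,20,-0.5,-0.003,0.004,0,49],[2,25,-0.5,-0.003,0.004,0,49],[2,30,-0.5,-0.003,0.004,0,49],[2,35,-0.5,-0.003,0.004,0,49],[2,40,-0.5,-0.003,0.004,0,49],[2,45,-0.5,-0.003,0.004,0,49],[2,50,-0.5,-0.003,0.004,0,49]]'; python3 tgt.py -6 28 70
```

```text
clock: 6.68
position: [549.2, 26.5, 68.8]
tcp_rot: [-3.137, 0.005, 0.243]
force: [-1.2, 5.7, 4.6]
finger_gap: 0.493
t 6.68 chute TCP [-38.4  26.8  68.8] rot [-3.137  0.005  0.243] F chute [-5.8  0.3  4.6] gap 0.493
world [558.2  -4.7  70. ] shift [ 1.3 32.4 -1.3] turn [-0.004  0.005 -0.001]
```

```bash
python3 -m pendant '[[1,4,0,-0.003,0.004,0,49],[1,8,-0.5,-0.003,0.004,0,49],[1,12,-1,-0.003,0.004,0,49],[1,16,-1,-0.003,0.004,0,49],[1,20,-1,-0.003,0.004,0,49],[1,24,-1,-0.003,0.004,0,49],[1,28,-1,-0.003,0.004,0,49],[1,31,-1,-0.003,0.004,0,49],[1,34,-1,-0.003,0.004,0,49],[1,36,-1,-0.003,0.004,0,49]]'; python3 tgt.py 4 28 70
python3 - <<'E'
from rig import camera
import cv2
for n,b,k in (("top",(120,245,255,385),4.6),("side",(145,260,260,350),5)):
    a=camera(n)["img"][:,:,::-1]; cv2.imwrite(f"pics/{n}6.png",a)
    cv2.imwrite(f"pics/{n}6c.png",cv2.resize(a[b[0]:b[1],b[2]:b[3]],None,fx=k,fy=k,interpolation=cv2.INTER_CUBIC))
E
```

```text
clock: 7.52
position: [558.9, -8.7, 69.7]
tcp_rot: [-3.14, 0.001, 0.243]
force: [-0.8, 3.1, 4.1]
finger_gap: 0.494
t 7.52 chute TCP [-2.  27.7 69.7] rot [-3.14e+00  1.00e-03  2.43e-01] F chute [-3.2  0.   4.1] gap 0.494
world [560.6 -14.4  70. ] shift [ 0.3  6.  -0.4] turn [-0.001  0.001 -0.002]
```

View pics/top6c.png

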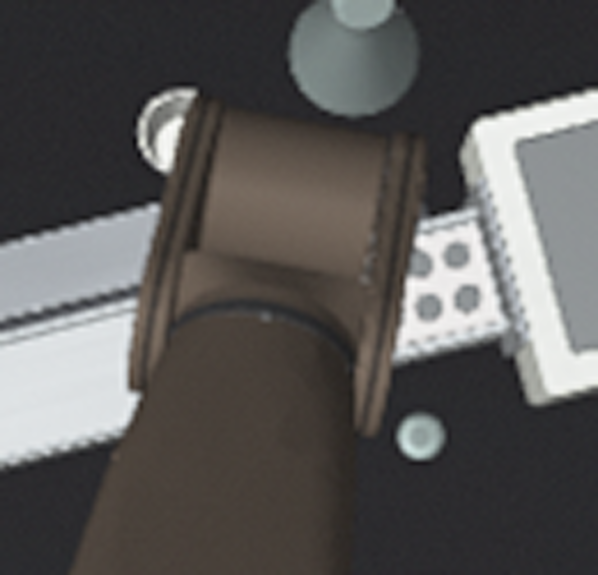

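View pics/side6c.png

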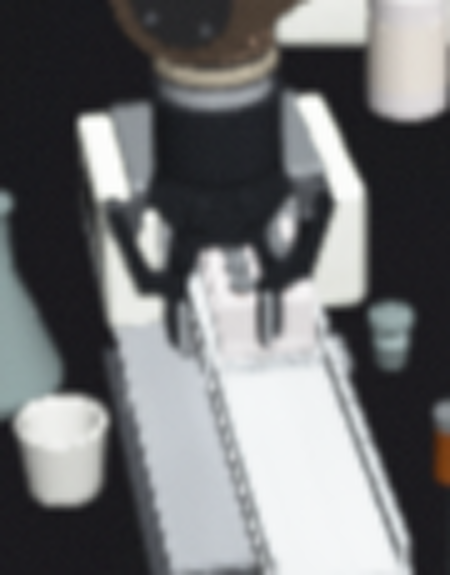

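```bash
python3 -m pendant '[[0,1,0,0,0,0,49],[0,2,0,0,0,0,49],[0,3,0,0,0,0,49],[0,4,0,0,0,0,49],[0,4,0,0,0,0,49]]'; python3 tgt.py 4 28 70; python3 -m pendant '[[0,1,0,0,0,0,49],[0,2,0,0,0,0,49],[0,3,0,0,0,0,49],[0,3,0,0,0,0,49]]'; python3 tgt.py 4 28 70
```

```text
clock: 8.03
position: [560.0, -12.9, 69.8]
tcp_rot: [-3.141, 0.001, 0.243]
force: [-0.7, 3.3, 4.8]
finger_gap: 0.489
t 8.03 chute TCP [ 2.4 27.8 69.8] rot [-3.141e+00  1.000e-03  2.430e-01] F chute [-3.4  0.1  4.8] gap 0.489
world [560.6 -14.4  70. ] shift [ 0.2  1.6 -0.2] turn [-0.     0.001 -0.002]
clock: 8.37
position: [560.7, -15.6, 69.8]
tcp_rot: [-3.14, 0.001, 0.242]
force: [-1.4, 5.2, 4.9]
finger_gap: 0.487
t 8.37 chute TCP [ 5.2 27.8 69.8] rot [-3.14e+00  1.00e-03  2.42e-01] F chute [-5.4 -0.1  4.9] gap 0.487
world [560.6 -14.4  70. ] shift [ 0.2 -1.2 -0.2] turn [-0.001  0.001 -0.002]
```

```bash
python3 -m pendant '[[0,1,0,0,0,0,49],[0,2,0,0,0,0,49],[0,2,0,0,0,0,49]]'; python3 tgt.py; python3 -m pendant '[[0,1,0,0,0,0,49],[0,2,0,0,0,0,49],[0,2,0,0,0,0,49]]'; python3 tgt.py
```

```text
clock: 8.62
position: [560.7, -15.8, 69.8]
tcp_rot: [-3.136, 0.001, 0.24]
force: [-1.5, 9.9, 6.1]
finger_gap: 0.49
t 8.62 chute TCP [ 5.4 27.7 69.8] rot [-3.136e+00  1.000e-03  2.400e-01] F chute [-10.    0.9   6.1] gap 0.49
clock: 8.87
position: [560.6, -15.9, 69.8]
tcp_rot: [-3.131, 0.002, 0.238]
force: [-2.2, 10.3, 6.1]
finger_gap: 0.493
t 8.87 chute TCP [ 5.5 27.6 69.8] rot [-3.131e+00  2.000e-03  2.380e-01] F chute [-10.5   0.4   6.1] gap 0.493
```

Run:
```python
from rig import camera
import cv2
from tgt import *
a=camera("top")["img"][:,:,::-1].copy(); cv2.imwrite("pics/top7.png",a)
b=cv2.resize(a[145:215,330:400],None,fx=8,fy=8,interpolation=cv2.INTER_CUBIC)
q=lambda P:np.int32((proj("top",w(C,P))-[330,145]+.5)*8)
cv2.polylines(b,[q([(15,-29,80),(115,-29,80),(115,29,80),(15,29,80)])],True,(0,0,255),1)
cv2.imwrite("pics/top7c.png",b)
```

```text
(no output)
```

View pics/top7c.png

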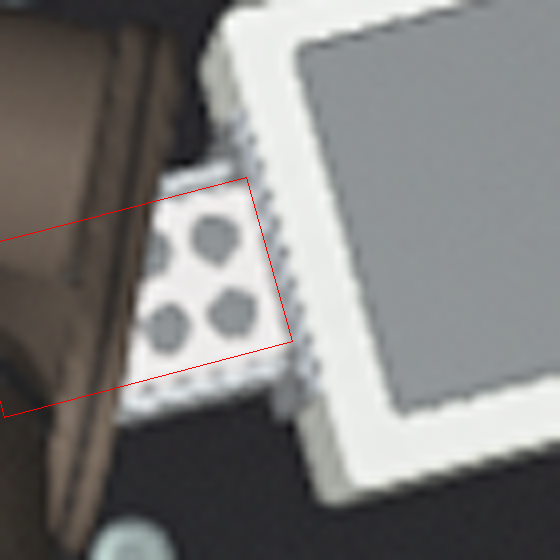

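```bash
python3 -m pendant '[[0,-2,0,0,0,0,49],[0,-4,0,-0.008,0,-0.006,49],[0,-5,0,-0.008,0,-0.006,49],[0,-5,-4,-0.008,0,-0.006,49],[0,-5,-9,-0.008,0,-0.006,49],[0,-5,-14,-0.008,0,-0.006,49],[0,-5,-19,-0.008,0,-0.006,49],[0,-5,-24,-0.008,0,-0.006,49],[0,-5,-29,-0.008,0,-0.006,49],[0,-5,-34,-0.008,0,-0.006,49]]'; python3 tgt.py 0 28 180
```

```text
clock: 9.75
position: [559.2, -11.1, 103.9]
tcp_rot: [-3.139, 0.003, 0.244]
force: [-1.1, -0.1, 1.1]
finger_gap: 0.489
t 9.75 chute TCP [  0.5  27.4 103.9] rot [-3.139e+00  3.000e-03  2.440e-01] F chute [-0.1 -1.1  1.1] gap 0.489
world [559.7 -10.5 180. ] shift [  0.4  -0.7 -76.1] turn [-0.003  0.003 -0.001]
```

```bash
python3 -m pendant '[[0,0,-5,0,0,0,49],[0,0,-10,0,0,0,49],[0,0,-16,0,0,0,49],[0,0,-25,0,0,0,49],[0,0,-45,0,0,0,49],[0,0,-75,0,0,0,49],[0,0,-105,0,0,0,49],[0,0,-130,0,0,0,49],[0,0,-140,0,0,0,49]]'; python3 tgt.py -170 -100 240
```

```text
clock: 10.5
position: [561.8, -11.7, 249.5]
tcp_rot: [3.141, -0.006, 0.244]
force: [1.2, -0.3, 0.8]
finger_gap: 0.491
t 10.5 chute TCP [  1.6  29.8 249.5] rot [ 3.141 -0.006  0.244] F chute [0.6 1.1 0.8] gap 0.491
world [394.3 123.4 240. ] shift [-129.9 -171.6    8.6] turn [ 0.001 -0.006 -0.001]
```

```bash
python3 -m pendant '[[-12,-30,0,0,0,0,49],[-24,-60,0,0,0,0,49],[-36,-90,0,0,0,0,49],[-48,-120,0,0,0,0,49],[-60,-150,0,0,0,0,49],[-60,-180,0,0,0,0,49],[-60,-210,0,0,0,0,49],[-60,-240,0,0,0,0,49],[-60,-270,0,0,0,0,49],[-60,-270,0,0,0,0,49]]'; python3 tgt.py
python3 - <<'E'
from rig import camera
import cv2
for n,b,k in (("top",(115,245,220,440),3.6),("side",(150,290,250,400),4)):
    a=camera(n)["img"][:,:,::-1]; cv2.imwrite(f"pics/{n}8.png",a)
    cv2.imwrite(f"pics/{n}8c.png",cv2.resize(a[b[0]:b[1],b[2]:b[3]],None,fx=k,fy=k,interpolation=cv2.INTER_CUBIC))
E
```

```text
clock: 11.33
position: [436.5, 239.5, 248.4]
tcp_rot: [-3.14, -0.005, 0.249]
force: [0.2, 0.9, -0.1]
finger_gap: 0.491
t 11.33 chute TCP [-272.4  -30.9  248.4] rot [-3.14  -0.005  0.249] F chute [-0.8  0.4 -0.1] gap 0.491
```

View pics/top8c.png

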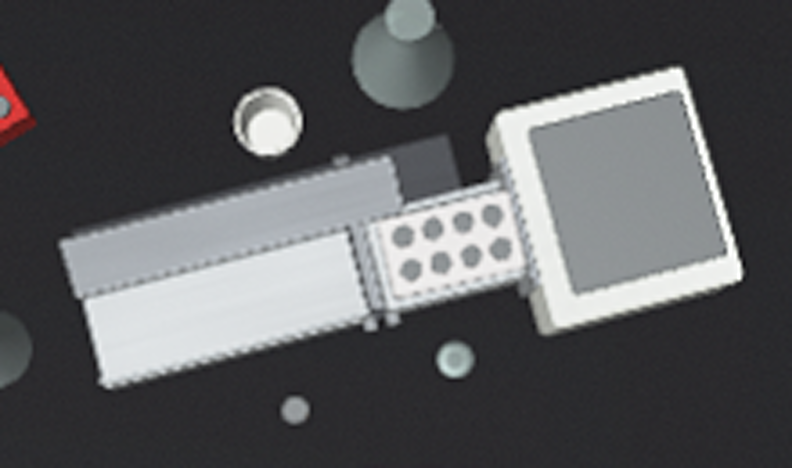

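View pics/side8c.png

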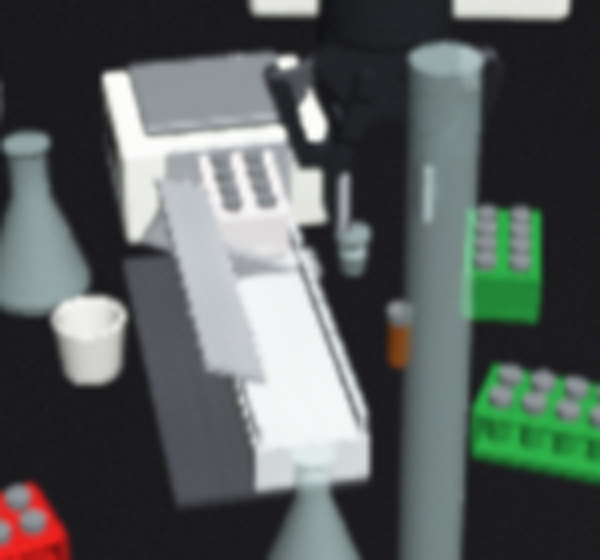

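Run:
```python
from tgt import *
R=np.array([chute(ray("top",(220+x/3.6,115+y/3.6),88)) for x,y in [(403,237),(433,229),(463,222),(492,215),(411,270),(441,262),(472,256),(501,248)]])
print(R.mean(0))
R=np.array([chute(ray("top",(220+x/3.6,115+y/3.6),88)) for x,y in [(184,293),(214,285),(243,277),(274,268),(192,327),(223,318),(253,310),(283,302)]])
print(R.mean(0))
a=cv2.imread("pics/top0.png").astype(int);b=cv2.imread("pics/top8.png").astype(int)
d=(abs(a-b).max(2)>40).astype(np.uint8)
n,l,st,_=cv2.connectedComponentsWithStats(d)
print([s.tolist() for s in st[1:] if s[4]>4])
```

```text
[64.36136492 -3.01813833 88.        ]
[-102.81281919   -1.6285168    88.        ]
[[354, 168, 12, 21, 115], [337, 175, 6, 7, 28], [346, 174, 6, 6, 26], [329, 178, 6, 6, 30], [295, 183, 5, 2, 7], [348, 183, 6, 6, 26], [340, 185, 6, 6, 27], [293, 186, 6, 7, 29], [331, 187, 6, 6, 27], [284, 189, 6, 6, 27], [195, 191, 24, 86, 275], [277, 191, 5, 6, 24], [145, 194, 70, 88, 2442], [268, 194, 6, 5, 26], [296, 196, 5, 6, 26], [287, 198, 6, 6, 27], [279, 201, 6, 5, 26], [271, 203, 5, 6, 26], [202, 204, 14, 19, 127], [135, 211, 21, 85, 266], [139, 210, 89, 190, 6245], [1, 303, 6, 7, 9], [28, 319, 12, 10, 63], [0, 372, 30, 28, 444], [309, 380, 26, 13, 71], [340, 381, 3, 2, 5], [306, 383, 27, 17, 170], [345, 383, 3, 3, 5], [349, 387, 5, 10, 14], [289, 398, 5, 2, 7]]
```

```bash
python3 -c "
from rig import manip
print(manip.close_job()); print(manip.sense()['clock'])"
```

```text
the job is handed in; nothing more can be done
None
the job is handed in; nothing more can be done
```

The rack is home against the end stop and the gate has closed behind it. I handed the job in at about 11.5 s.

**What I did:** One finger pressed the long pedal to an estimated gate angle of 0.47–0.50 rad. The other finger pushed the rack along the chute and past the gate. It stalled at the end stop with about 10 N of push. I backed off about 5 mm, let the pedal up and lifted clear.

**Last checks:**
- **Rack:** the caps put its origin at chute x ≈ 64 mm, against 65 mm for fully home. The top picture shows no gap at the end stop.
- **Gate and pedal:** the pedal is back in its starting position in the pictures, and the gate stands closed behind the rack.
- **Bystanders:** the cup, flask, vial and stopper show no change in the top view. The small flask was hidden by the arm there, but in the side view it stands where it stood. I did not check the amber bottle or the reagent jar one by one; neither showed a change in the parts of the picture comparison I looked at.
- **Forces:** about 10 N at most in the readings I took.

**Disagreements:**
- The side view showed the pedal about 2 px lower than the given dimensions predict. That leaves the gate angle uncertain by about 0.03 rad; the rack crossed the gate without any rise in force.
- The analyser housing also did not match its predicted outline at first, so I left it out of the position fit.

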